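# Clear the clean bench: dishes, used glass and reagent to their own trays

### The job

Clear away the five things left standing on the steel between the trays and the arm: both petri dishes into the wire incubator basket, the used glass (the small beaker and the small conical flask) into the white wash-up tub, and the small white reagent bottle into the flat steel reagent tray. Stand each one upright on the floor of its tray, not on top of or leaning against anything; keep them upright all the way, set them down without letting them drop, and leave the amber bottle and the mortar already in the trays standing where they are.

Things in the scene. Friction and masses are not known exactly. Their poses are not given: they have to be found in the camera images.
- dish_a: One of two alike petri dishes of 60 mm, clear with the lid on and straw-coloured agar inside: a flat round disc 60 mm across and 14.5 mm high, about 30 g, lying flat on the steel surface. Grip it by its edge, across the 60 mm; dish and lid act as one piece. Origin: centre of its underside; z axis up.
- dish_b: The other petri dish, the same as the first: 60 mm across, 14.5 mm high. Origin: centre of its underside; z axis up.
- beaker: Small clear glass beaker, straight-sided, open top with a little spout: 42 mm across (43 mm at the rim), 60 mm high, wall 2.5 mm, about 35 g, standing upright. Origin: centre of its underside; z axis up.
- flask: Small clear glass conical (Erlenmeyer) flask: base 51 mm across, cone from 8 mm up narrowing to a straight neck 34 mm across (36 mm bead at the mouth) that runs from 58 mm to 85 mm, the top; about 50 g, standing upright. Take it by the neck. Origin: centre of its underside; z axis up.
- bottle: Small round white plastic reagent bottle with a white screw cap and a paper label: body 40 mm across up to 62 mm high, narrow neck, cap 30 mm across from 72 mm to the top at 90 mm; about 75 g, standing upright. Origin: centre of its underside; z axis up.
- wash_tub: Wash-up tub for used glass: deep, white plastic, solid walls, inside 150 x 200 mm, wall 5 mm (12 mm at the rim), floor top 5 mm and rim top 50 mm above the table. A small porcelain mortar stands in its +y part; the rest (own y below about +20 mm) is free. Origin: centre of its underside; x along its short sides, y along its long sides, within 0.17 rad of the world axes. Fixed.
- reagent_tray: Reagent tray for closed bottles: shallow stainless steel with a flat flange, inside 150 x 200 mm, wall 3 mm (12 mm at the flange), floor top 3 mm and rim top 22 mm above the table. An amber bottle stands in its +y part; the rest (own y below about +20 mm) is free. Origin: centre of its underside; x along its short sides, y along its long sides, within 0.17 rad of the world axes. Fixed.
- dish_basket: Incubator basket for petri dishes: open basket of steel wire, inside 150 x 200 mm, wall 3 mm, floor top 4 mm and top wire 41 mm above the table; fingers do not pass between the wires. Empty at the start. Origin: centre of its underside; x along its short sides, y along its long sides, within 0.17 rad of the world axes. Fixed.
- stock_bottle: Amber glass bottle with a black cap that already stands in the reagent tray, 54 mm across, 94 mm high, 160 g. It stays where it is. Origin: centre of its underside; z axis up.
- mortar: White porcelain mortar that already stands in the wash-up tub, a little bowl 56 mm across and 36 mm high, 140 g. It stays where it is. Origin: centre of its underside; z axis up.

How it is judged (in metres and radians):
At the end, for the whole second after the job is handed in: Dishes in the basket, beaker and flask in the tub, small bottle in the reagent tray: each with its underside within 6 mm of that floor, upright within 0.12 rad, at rest (under 0.02 m/s); amber bottle and mortar upright within 0.12 rad, at rest, within 20 mm of their start (x of dish_a in the frame of dish_basket between -0.075 and 0.075 m and y of dish_a in the frame of dish_basket between -0.1 and 0.1 m and z of dish_a in the frame of dish_basket between -0.005 and 0.01 m and angle between each of dish_a, dish_b, beaker, flask, bottle, stock_bottle, mortar's own z axis and vertical below 0.12 rad and linear speed of each of dish_a, dish_b, beaker, flask, bottle, stock_bottle, mortar below 0.02 m/s and x of dish_b in the frame of dish_basket between -0.075 and 0.075 m and y of dish_b in the frame of dish_basket between -0.1 and 0.1 m and z of dish_b in the frame of dish_basket between -0.005 and 0.01 m and x of beaker in the frame of wash_tub between -0.075 and 0.075 m and y of beaker in the frame of wash_tub between -0.1 and 0.1 m and z of beaker in the frame of wash_tub between -0.005 and 0.011 m and x of flask in the frame of wash_tub between -0.075 and 0.075 m and y of flask in the frame of wash_tub between -0.1 and 0.1 m and z of flask in the frame of wash_tub between -0.005 and 0.011 m and x of bottle in the frame of reagent_tray between -0.075 and 0.075 m and y of bottle in the frame of reagent_tray between -0.1 and 0.1 m and z of bottle in the frame of reagent_tray between -0.005 and 0.009 m and distance of each of stock_bottle, mortar from where it was at the start of the episode below 0.02 m); the robot touches nothing.
It fails at once if one of the five things is tipped by more than 0.5 rad (angle between any of dish_a, dish_b, beaker, flask, bottle's own z axis and vertical above 0.5 rad).
It fails at once if one of the five things falls or is knocked away: moving faster than 0.7 m/s with no finger on it (a drop of about 25 mm) ((contact force between dish_a and the fingers below 0.02 N and linear speed of dish_a above 0.7 m/s) or (contact force between dish_b and the fingers below 0.02 N and linear speed of dish_b above 0.7 m/s) or (contact force between beaker and the fingers below 0.02 N and linear speed of beaker above 0.7 m/s) or (contact force between flask and the fingers below 0.02 N and linear speed of flask above 0.7 m/s) or (contact force between bottle and the fingers below 0.02 N and linear speed of bottle above 0.7 m/s)).
It fails at once if the amber bottle or the mortar is pushed more than 20 mm or tipped by more than 0.5 rad (distance of any of stock_bottle, mortar from where it was at the start of the episode above 0.02 m or angle between any of stock_bottle, mortar's own z axis and vertical above 0.5 rad).
It also fails if it takes over 120 s, if anything falls off the work surface, if the arm or the gripper's body presses on something with over 40 N, if the wrist force passes 120 N, or if a joint passes its speed limit or range.

### The arm

A 6-joint arm with a two-finger parallel gripper is mounted at the origin on the work surface. World frame = base frame: x ahead of the robot, y to its left, z up, the work surface at z = 0. Lengths are in m, angles in degrees, forces in N, time in s.
With the tool pointing down it reaches from about 0.4 to 0.825 m from the base axis. Payload 7 kg.
Tool frame: the origin (TCP) lies midway between the tips of the shut fingers; the grasp point (between the pads) lies ctrl.tcp_to_grasp behind it (ctrl.tcp_to_grasp is the distance from the TCP to the grasp point, in m); z points along the fingers, y is the line along which they close (so a half turn about z gives the same grasp; the last joint's range is limited). The gripper opens to 88 mm and grips with 3 to 60 N. Pads are 19 mm wide; open, the fingers measure 130 mm over their backs; the gripper's body (78 mm by 193 mm) begins 47 mm behind the grasp point.
Start: joints at [16.507, 20.546, 0.682, 0, -70.136, -16.507], TCP at [0.675, -0, 0.192] pointing down, gripper open.
Joint ranges: [-176.03, 176.03], [-82.01, 121.73], [-58.28, 71.71], [-173.87, 95.51], [-174.79, -0.11], [-173.66, 173.66]. Speed limits (degrees/s): [136.94, 136.94, 172.46, 180, 180, 180].

### API

Orientations are given as [roll, pitch, yaw] about the fixed x, y, z axes, in that order (R = Rz(yaw) Ry(pitch) Rx(roll)).
In Python, from plant import ctrl, imaging, close_job gives the robot as it stands.
- The arm moves only by the shell command python3 -m crank 'ROWS'. ROWS is JSON, a list of rows, each a list of 3 entries, a list of its own where there are three numbers: the shift along the world's x, y, z in m, then the turn, a rotation vector about the world's x, y, z in degrees, then the opening, from -1 (shut) to 1 (fully open), so that 0 is half open. A call has 1 to 12 rows; each row shifts and turns the commanded pose from where the row before left it; what a row does not reach is not made up. A row lasts 1/10 s, in which the tool goes at most 50 mm and 8.59 degrees, less where a joint would pass 70% of its speed; a pose out of reach is approached as far as the arm can. A call is refused whole if a number of a shift passes 0.05 or a number of a turn 8.59, either way. A call with a gripper value outside its range is refused whole. The fingers move at their own pace and stop on an object; the grip force is fixed at half the most. Time passes only in rows, so rows that do not move let the fingers close. It gives the time, the measured TCP pose, the force, the opening and the grip force at its end, in the units of the state.
- ctrl.get_obs(): the state, without advancing time (a new reading comes with each control period).
- imaging.snapshot(name): name is "scene" or "side" or "wrist"; returns (picture, depth): 400x640x3 uint8, blue, green, red; 400x640 float32, m along the optical axis (not along the pixel's ray), 0 where there is no reading.
- imaging.camera_model(name): a dict with "mtx" (3x3 intrinsics, pixels), "D" ([k1, k2, p1, p2, k3] as OpenCV has them; the pictures are not rectified), "R" (3x3) and "t" (3): a world point X has camera coordinates R X + t. Camera axes: x right, y down, z forward; pixel columns grow to the right and rows downward; lengths in m; the calibration is good to about 2 mm. A picture is of the moment at which its call begins: read the wrist's pose just before it. camera_model takes no time and is no camera call; for the wrist camera it gives the pose at the moment of the call.
- close_job(): hands the job in; it is judged then, once.
The state is a dict: "clock": time; "joint_pos": joint angles; "qvel": joint speeds; "tau": joint torques, N m; "tool_pos": TCP position; "orientation": TCP orientation; "force": force on the tool from outside, world axes, zero at the start; "moment": the same for the moment, N m; "opening": finger opening in m; "gripper_force": force on a finger pad.
Only numpy, scipy, OpenCV 4.12 (cv2) and the standard library are available. Lean on these libraries where they do the work, as an engineer would, in place of code of your own. Each camera call takes 0.05 s, during which the arm holds its last target. There are 200 camera calls.

## Working session

There is one attempt and no reset: what is moved stays moved. The work goes in short steps, Python scripts to look and compute and a shell command to move; the robot and the scene stay as the last step left them, time stands still between calls to the robot, and variables do not carry over. Pictures are saved under pics/ and viewed, at most 14 in all, crops included, and the job is handed in when it is done.

```bash
mkdir -p pics; ls; python3 - <<'E'
from plant import ctrl, imaging
import cv2, numpy as np
print(ctrl.get_obs(), ctrl.tcp_to_grasp)
for n in ("scene","side"):
    p,d=imaging.snapshot(n); m=imaging.camera_model(n)
    np.savez(f"{n}.npz",p=p,d=d,K=m["mtx"],D=m["D"],R=m["R"],t=m["t"])
    cv2.imwrite(f"pics/{n}0.png",p); print(n,np.round(np.array(m["mtx"]),1).tolist(), np.round(-np.array(m["R"]).T@np.array(m["t"]),3), m["D"], (d>0).mean())
E
```

```text
pics
{'clock': 0.0, 'joint_pos': array([ 1.65069395e+01,  2.05903706e+01,  6.34864627e-01, -2.03622550e-02,
       -7.01353361e+01, -1.65074917e+01]), 'qvel': array([ 0.04518304,  0.00595505, -0.02925251,  0.02048122,  0.04991094,
       -0.05200147]), 'tau': array([-8.00930356e-04, -5.82726967e+01,  2.93058443e+01,  6.99745238e+00,
        6.93249181e-03, -2.06530804e-04]), 'tool_pos': array([ 6.74464983e-01, -2.62871003e-05,  1.90642268e-01]), 'orientation': array([ 1.79907463e+02, -7.46147893e-03, -9.00074804e+01]), 'force': array([ 0.17190555, -0.92291412,  0.4751632 ]), 'moment': array([-0.01269081,  0.00397332,  0.06690791]), 'gripper_force': 0.0, 'opening': 0.08754855898640394} 0.0188
scene [[497.2, 0.0, 319.5], [0.0, 497.2, 201.5], [0.0, 0.0, 1.0]] [0.956 0.822 0.883] [0.03124569 0.         0.         0.         0.        ] 0.995828125
side [[420.0, 0.0, 324.1], [0.0, 420.0, 197.9], [0.0, 0.0, 1.0]] [-0.106 -0.676  0.734] [-0.10865117  0.          0.          0.          0.        ] 0.99612890625
```

View pics/scene0.png

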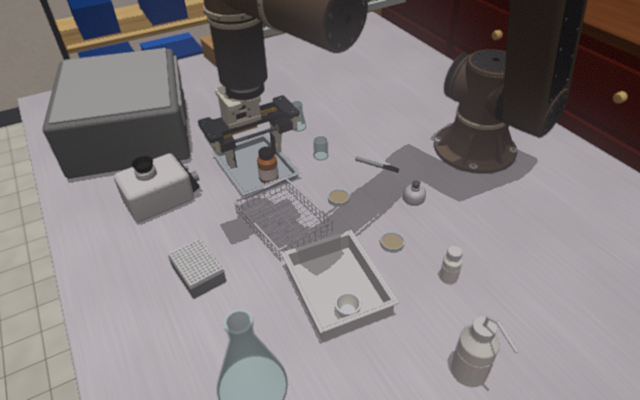

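View pics/side0.png

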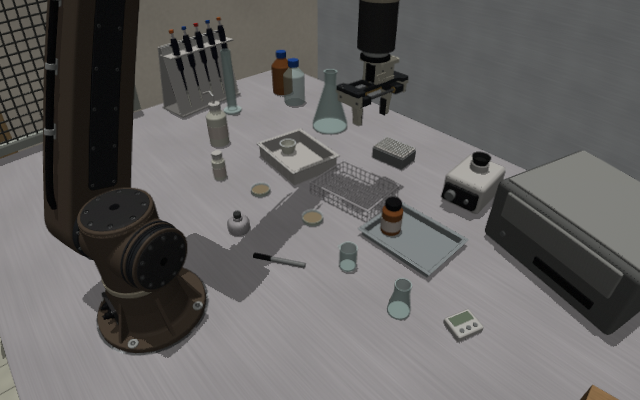

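The scene view shows the dishes at (339,198) and (392,242), the white bottle at (452,265), the beaker at (321,148) and the flask at (299,117). The tub is at (338,283), the basket at (285,217) and the reagent tray at (255,167). The side view shows the dishes at (260,189) and (312,217), the bottle at (219,165), the beaker at (348,257) and the flask at (400,299). A spirit lamp at (238,223) and a knife at (279,260) are also there.

```bash
cat > h.py <<'E'
import numpy as np, cv2
def load(n):
    f=np.load(f"{n}.npz"); return {k:f[k] for k in f.files}
def und(c,uv): return cv2.undistortPoints(np.float64(uv).reshape(-1,1,2),c["K"],c["D"]).reshape(-1,2)
def plane(c,uv,z):
    n=und(c,uv); r=np.c_[n,np.ones(len(n))]@c["R"]; o=-c["R"].T@c["t"].ravel()
    return o+r*((z-o[2])/r[:,2])[:,None]
def cloud(c):
    v,u=np.mgrid[:400,:640]; n=und(c,np.c_[u.ravel(),v.ravel()]); d=c["d"].ravel()
    P=np.c_[n,np.ones(len(n))]*d[:,None]; X=(P-c["t"].ravel())@c["R"]; X[d<=0]=np.nan; return X.reshape(400,640,3)
E
python3 - <<'E'
from h import *
# top-down height map, 1.5 mm/px: col = y from +0.45 to -0.45, row = x from 0.85 to 0.25
ims=[]
for n in ("scene","side"):
    c=load(n); X=cloud(c).reshape(-1,3); col=c["p"].reshape(-1,3)
    ok=(X[:,2]<0.14)&(X[:,2]>-0.02); X=X[ok]; col=col[ok]; o=np.argsort(X[:,2]); X=X[o]; col=col[o]
    r=((0.85-X[:,0])/0.0015).astype(int); k=((0.5-X[:,1])/0.0015).astype(int)
    g=(r>=0)&(r<400)&(k>=0)&(k<666)
    H=np.zeros((400,666,3),np.uint8)
    hh=cv2.applyColorMap(np.clip(40+X[:,2]*2000,0,255).astype(np.uint8)[:,None],cv2.COLORMAP_JET)[:,0]
    H[r[g],k[g]]=hh[g]; H=cv2.dilate(H,np.ones((2,2)))
    for i in range(0,666,67): cv2.putText(H,f"{0.5-i*.0015:.1f}",(i,398),0,.35,(255,255,255))
    ims.append(H)
cv2.imwrite("pics/hm.png",cv2.resize(np.vstack(ims),(500,600)))
for n,pts in (("scene",dict(da=(339,197),db=(392,241),bot=(453,280),bk=(321,157),fl=(299,128))),("side",dict(da=(312,217),db=(260,188),bot=(220,178),bk=(348,268),fl=(400,312)))):
    c=load(n); X=cloud(c)
    for k,v in pts.items():
        print(n,k,np.round(plane(c,[v],0.0145 if k[0]=='d' else 0)[0],3),np.round(X[v[1],v[0]],3))
E
```

```text
scene da [ 0.457 -0.002  0.014] [ 0.458 -0.001  0.016]
scene db [0.428 0.194 0.015] [0.427 0.193 0.013]
scene bot [0.371 0.348 0.   ] [0.381 0.356 0.015]
scene bk [ 0.405 -0.192  0.   ] [ 0.414 -0.176  0.014]
scene fl [ 0.393 -0.356  0.   ] [ 0.4   -0.341  0.012]
side da [ 0.451 -0.014  0.014] [ 0.45  -0.015  0.015]
side db [0.424 0.188 0.014] [0.422 0.185 0.017]
side bot [0.372 0.333 0.   ] [0.366 0.321 0.009]
side bk [ 0.402 -0.201  0.   ] [ 0.393 -0.209  0.012]
side fl [ 0.394 -0.369  0.   ] [ 0.376 -0.38   0.026]
```

View pics/hm.png

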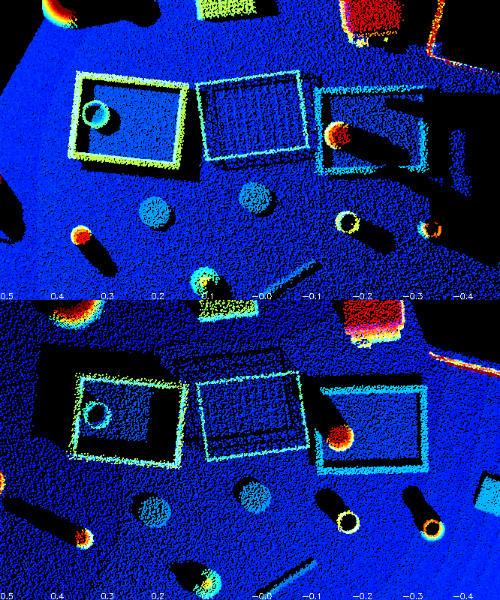

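The height map (scene on top, side below) shows all five objects as clean blobs, and the rims of tub, basket and tray as rectangles. I'll fit circles and rectangles to these.

```bash
python3 - <<'E'
from h import *
from scipy.optimize import least_squares
C={n:cloud(load(n)).reshape(-1,3) for n in("scene","side")}
def sel(n,cx,cy,r,z0,z1):
    X=C[n]; m=(np.hypot(X[:,0]-cx,X[:,1]-cy)<r)&(X[:,2]>z0)&(X[:,2]<z1); return X[m]
O=dict(dish_a=(.455,-.008,.045,.008,.025,'c'),dish_b=(.426,.191,.045,.008,.025,'c'),
 bottle=(.38,.34,.04,.082,.1,'c'),beaker=(.403,-.19,.04,.05,.07,'c'),flask=(.39,-.36,.04,.078,.095,'c'),
 stock=(.565,-.175,.05,.085,.11,'c'),mortar=(.61,.31,.05,.028,.045,'c'),lamp=(.29,.09,.07,.01,.15,'c'))
for k,(x,y,r,a,b,_) in O.items():
    for n in C:
        P=sel(n,x,y,r,a,b)
        if len(P)<10: print(k,n,len(P)); continue
        (cx,cy),rr=cv2.minEnclosingCircle(P[:,:2].astype(np.float32))
        print(k,n,len(P),"circ",np.round([cx,cy,rr],4),"mean",np.round(P.mean(0),4),"pct mid",np.round((np.percentile(P[:,:2],3,0)+np.percentile(P[:,:2],97,0))/2,4), "zmax",round(P[:,2].max(),3))
for k,(x,y,z) in dict(tub=(.6,.24,.05),basket=(.61,.02,.041),tray=(.58,-.22,.022)).items():
    for n in C:
        P=sel(n,x,y,.16,z-.005,z+.005)
        if k=='tray': P=P[np.hypot(P[:,0]-.565,P[:,1]+.175)>.045]
        if k=='tub': P=P[P[:,1]>.13]
        if k=='basket': P=P[(P[:,1]<.135)&(P[:,1]>-.1)]
        print(k,n,len(P),cv2.minAreaRect(P[:,:2].astype(np.float32)))
E
```

```text
dish_a scene 315 circ [ 0.4559 -0.0095  0.0322] mean [ 0.457  -0.0064  0.0149] pct mid [ 0.4565 -0.0071] zmax 0.02
dish_a side 296 circ [ 0.4556 -0.01    0.0318] mean [ 0.4533 -0.0122  0.015 ] pct mid [ 0.4544 -0.011 ] zmax 0.02
dish_b scene 414 circ [0.4257 0.1918 0.0315] mean [0.4277 0.1936 0.0152] pct mid [0.4272 0.1928] zmax 0.021
dish_b side 230 circ [0.4253 0.1918 0.0319] mean [0.4239 0.1881 0.0151] pct mid [0.4244 0.19  ] zmax 0.02
bottle scene 161 circ [0.3778 0.3372 0.0164] mean [0.3796 0.3392 0.09  ] pct mid [0.3785 0.3383] zmax 0.095
bottle side 59 circ [0.3751 0.3357 0.0159] mean [0.3733 0.3338 0.0885] pct mid [0.3746 0.3344] zmax 0.093
beaker scene 110 circ [ 0.4051 -0.1938  0.0255] mean [ 0.4059 -0.1941  0.0571] pct mid [ 0.406  -0.1934] zmax 0.064
beaker side 152 circ [ 0.406  -0.1937  0.0236] mean [ 0.4057 -0.1943  0.0569] pct mid [ 0.4059 -0.1956] zmax 0.063
flask scene 45 circ [ 0.393  -0.3622  0.0184] mean [ 0.3901 -0.3618  0.0832] pct mid [ 0.3908 -0.3627] zmax 0.088
flask side 114 circ [ 0.3936 -0.3629  0.0187] mean [ 0.3938 -0.3628  0.0831] pct mid [ 0.3931 -0.3
[... 702 characters left out ...]
8464, 0.24458806216716766), (0.22673346102237701, 0.17518983781337738), 84.10328674316406)
tub side 563 ((0.6093701124191284, 0.24573920667171478), (0.2296871393918991, 0.17716430127620697), 84.74685668945312)
basket scene 424 ((0.6189385056495667, -0.002881765365600586), (0.15941768884658813, 0.21013393998146057), 7.540763854980469)
basket side 316 ((0.6177718043327332, 0.010922223329544067), (0.16149191558361053, 0.23682013154029846), 8.200763702392578)
tray scene 680 ((0.5521298050880432, -0.2098911851644516), (0.2942427098751068, 0.2611822783946991), 88.70948791503906)
tray side 1005 ((0.59074467420578, -0.20965202152729034), (0.17859838902950287, 0.2908273935317993), 0.2635159194469452)
```

Depth fits agree to about 2 mm between the two views. No wrist turns are needed because the fingers already close along x. First move: over dish_a at (0.4556, -0.0095).

```bash
python3 -m crank '[[[-0.03,-0.001,0],[0,0,0],1],[[-0.045,-0.002,0],[0,0,0],1],[[-0.045,-0.002,-0.02],[0,0,0],1],[[-0.045,-0.002,-0.03],[0,0,0],1],[[-0.034,-0.002,-0.03],[0,0,0],1],[[-0.02,-0.0005,-0.03],[0,0,0],1],[[0,0,-0.03],[0,0,0],1],[[0,0,-0.015],[0,0,0],1],[[0,0,0],[0,0,0],1]]'
```

```text
clock: 1.0
tool_pos: [0.4574, -0.01, 0.037]
orientation: [179.8, -0.1, -90.0]
force: [0.4, -0.4, 1.0]
opening: 0.0878
gripper_force: 0.0
```

```bash
python3 - <<'E'
from plant import imaging
import cv2
p,d=imaging.snapshot("side"); cv2.imwrite("pics/s1.png",cv2.resize(p[130:330,180:480],(750,500)))
E
```

```text
(no output)
```

View pics/s1.png

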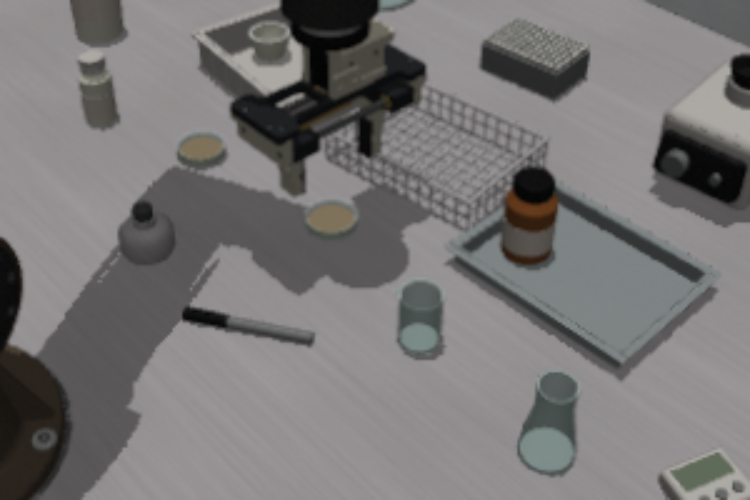

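The gripper is near dish_a, with its fingertips at crop (295,185) and (370,150) and the dish at (330,215). I'll check the fingertip positions by projection.

```bash
python3 - <<'E'
from h import *
from plant import imaging
import plant
m=imaging.camera_model("side"); c={k:np.array(m[k]) for k in("R","t","D","mtx")}
P=np.float64([[.457,-.01,.037],[.501,-.01,.037],[.413,-.01,.037],[.4556,-.0095,.0145]])
q,_=cv2.projectPoints(P,cv2.Rodrigues(c["R"])[0],c["t"],c["mtx"],c["D"]); q=q.reshape(-1,2); print(q,(q-[180,130])*2.5)
E
```

```text
[[312.75982161 208.74259411]
 [325.0320491  201.9746227 ]
 [299.96816673 215.79584695]
 [312.36030591 215.41085067]] [[331.89955402 196.85648528]
 [362.58012274 179.93655675]
 [299.92041682 214.48961737]
 [330.90076478 213.52712668]]
```

```bash
python3 - <<'E'
from h import *
from plant import imaging,ctrl
print(ctrl.get_obs()["tool_pos"])
for n in("side","scene"):
    p,d=imaging.snapshot(n); m=imaging.camera_model(n); c=dict(p=p,d=d,K=m["mtx"],D=m["D"],R=m["R"],t=m["t"])
    X=cloud(c).reshape(-1,3); 
    X=X[(abs(X[:,1]+.01)<.05)&(abs(X[:,0]-.457)<.12)&(X[:,2]<.12)&(X[:,2]>.022)]
    for s in(-1,1):
        F=X[((X[:,0]-.457)*s>.02)]; print(n,s,len(F)); h,e=np.histogram(F[:,2],np.arange(.02,.125,.005)); print(h)
        for a in(.04,.05,.06,.08):
            G=F[(F[:,2]>a)&(F[:,2]<a+.01)]
            if len(G): print(a,np.round(G.min(0),3),np.round(G.max(0),3))
E
```

```text
[ 0.45863798 -0.00969414  0.03825121]
side -1 118
[ 0  0  0  0  0  0  0  0  0  0  1  7 12 20 13 19 13 15 11  7]
0.08 [ 0.398 -0.022  0.08 ] [ 0.415 -0.     0.09 ]
side 1 211
[18  6  7 12 34  1  0  0  0  0  2 10 14 14 14 14 14 18 14 19]
0.04 [ 0.536 -0.059  0.04 ] [0.551 0.037 0.046]
0.08 [ 0.501 -0.022  0.081] [ 0.517 -0.002  0.09 ]
scene -1 126
[ 0  0  0  0  0  0  0  0  0  0  0  8 14 14 11 21 12 12 19 15]
0.08 [ 0.398 -0.017  0.081] [0.415 0.005 0.089]
scene 1 200
[14 10  6 12 51  2  0  0  0  0  0  6 14 15 17 10 13  9 12  9]
0.04 [ 0.536 -0.057  0.04 ] [0.551 0.039 0.047]
0.08 [ 0.503 -0.021  0.08 ] [0.519 0.002 0.09 ]
```

The open fingertips sit at z≈0.073 while the TCP reads 0.038. The fingers may swing on an arc, so I'll measure tip height against opening here, which is safely above the dish.

```bash
cat > tip.py <<'E'
from h import *
from plant import imaging,ctrl
def tip():
    o=ctrl.get_obs(); t=o["tool_pos"]; print("tcp",np.round(t,4),"open",round(o["opening"],4))
    for n in("side","scene"):
        p,d=imaging.snapshot(n); m=imaging.camera_model(n); c=dict(p=p,d=d,K=m["mtx"],D=m["D"],R=m["R"],t=m["t"])
        X=cloud(c).reshape(-1,3); X=X[(abs(X[:,1]-t[1])<.02)&(abs(X[:,0]-t[0])<.07)&(X[:,2]<t[2]+.06)&(X[:,2]>.022)]
        print(n,len(X),"low z",np.round(np.sort(X[:,2])[:8],3),"x",np.round([X[:,0].min(),X[:,0].max()],3))
if __name__=="__main__": tip()
E
python3 -m crank '[[[0,0,0],[0,0,0],0.4],[[0,0,0],[0,0,0],0.4],[[0,0,0],[0,0,0],0.4],[[0,0,0],[0,0,0],0.4],[[0,0,0],[0,0,0],0.4]]'; python3 tip.py
python3 -m crank '[[[0,0,0],[0,0,0],-1],[[0,0,0],[0,0,0],-1],[[0,0,0],[0,0,0],-1],[[0,0,0],[0,0,0],-1],[[0,0,0],[0,0,0],-1],[[0,0,0],[0,0,0],-1],[[0,0,0],[0,0,0],-1]]'; python3 tip.py
```

```text
clock: 1.65
tool_pos: [0.4595, -0.0093, 0.039]
orientation: [-180.0, 0.0, -90.0]
force: [0.4, 0.0, -0.7]
opening: 0.0622
gripper_force: 0.0
tcp [ 0.4595 -0.0093  0.039 ] open 0.0622
side 134 low z [0.075 0.075 0.076 0.076 0.077 0.077 0.077 0.077] x [0.411 0.507]
scene 128 low z [0.075 0.075 0.077 0.077 0.077 0.078 0.078 0.078] x [0.412 0.506]
clock: 2.45
tool_pos: [0.4594, -0.0094, 0.0388]
orientation: [180.0, -0.0, -90.0]
force: [0.4, -0.2, -0.3]
opening: 0.0111
gripper_force: 0.0
tcp [ 0.4594 -0.0094  0.0388] open 0.0111
side 120 low z [0.073 0.076 0.076 0.077 0.078 0.078 0.078 0.078] x [0.436 0.482]
scene 121 low z [0.073 0.075 0.076 0.076 0.076 0.077 0.077 0.077] x [0.439 0.479]
```

Tips sit a constant ~36 mm above the reported TCP z in both views. I'll check the start pictures and open up, then descend step by step, watching the force.

```bash
python3 - <<'E'
from h import *
for n in("side","scene"):
    X=cloud(load(n)).reshape(-1,3); X=X[(abs(X[:,1])<.02)&(abs(X[:,0]-.6745)<.07)&(X[:,2]>.06)&(X[:,2]<.26)]
    print(n,np.round(np.sort(X[:,2])[:8],3),np.round(X[X[:,2]<.24].min(0),3),np.round(X[X[:,2]<.24].max(0),3))
E
python3 -m crank '[[[-0.0035,0,0],[0,0,0],1],[[0,0,0],[0,0,0],1],[[0,0,0],[0,0,0],1],[[0,0,0],[0,0,0],1],[[0,0,0],[0,0,0],1],[[0,0,0],[0,0,0],1],[[0,0,-0.015],[0,0,0],1],[[0,0,-0.01],[0,0,0],1],[[0,0,0],[0,0,0],1],[[0,0,0],[0,0,0],1]]'; python3 tip.py
```

```text
side [0.225 0.225 0.226 0.226 0.226 0.227 0.227 0.227] [ 0.61  -0.013  0.225] [0.733 0.011 0.24 ]
scene [0.226 0.226 0.227 0.227 0.228 0.228 0.228 0.229] [ 0.614 -0.011  0.226] [0.733 0.012 0.24 ]
clock: 3.55
tool_pos: [0.4558, -0.0095, 0.0137]
orientation: [179.9, -0.0, -90.0]
force: [1.3, 0.4, 0.0]
opening: 0.0779
gripper_force: 0.0
tcp [ 0.4558 -0.0095  0.0137] open 0.0779
side 130 low z [0.05  0.05  0.051 0.052 0.052 0.052 0.052 0.053] x [0.399 0.511]
scene 119 low z [0.05  0.051 0.051 0.051 0.052 0.052 0.052 0.052] x [0.398 0.513]
```

```bash
python3 -m crank '[[[0,0,-0.005],[0,0,0],1],[[0,0,-0.005],[0,0,0],1],[[0,0,-0.005],[0,0,0],1],[[0,0,-0.005],[0,0,0],1],[[0,0,-0.005],[0,0,0],1],[[0,0,0],[0,0,0],1]]'; python3 tip.py
```

```text
clock: 4.25
tool_pos: [0.4553, -0.0096, -0.012]
orientation: [179.9, -0.0, -90.0]
force: [-0.1, 0.4, 0.3]
opening: 0.0876
gripper_force: 0.0
tcp [ 0.4553 -0.0096 -0.012 ] open 0.0876
side 116 low z [0.023 0.023 0.026 0.026 0.026 0.026 0.027 0.027] x [0.394 0.515]
scene 116 low z [0.024 0.024 0.026 0.026 0.027 0.027 0.028 0.028] x [0.393 0.515]
```

TCP z is now below 0 with no contact, so the pose reading is offset: true tip z ≈ tool z + 0.036. Going down about 21 mm more.

```bash
python3 -m crank '[[[0,0,-0.006],[0,0,0],1],[[0,0,-0.006],[0,0,0],1],[[0,0,-0.005],[0,0,0],1],[[0,0,-0.003],[0,0,0],1],[[0,0,0],[0,0,0],1],[[0,0,0],[0,0,0],1]]'
```

```text
clock: 4.95
tool_pos: [0.4559, -0.0094, -0.0312]
orientation: [180.0, -0.0, -90.0]
force: [-1.0, -0.6, 0.7]
opening: 0.0873
gripper_force: 0.0
```

```bash
python3 -m crank '[[[0,0,-0.002],[0,0,0],1],[[0,0,0],[0,0,0],0.2],[[0,0,0],[0,0,0],-1],[[0,0,0],[0,0,0],-1],[[0,0,0],[0,0,0],-1],[[0,0,0],[0,0,0],-1],[[0,0,0],[0,0,0],-1]]'
python3 - <<'E'
from plant import imaging
import cv2
p,d=imaging.snapshot("side"); cv2.imwrite("pics/s2.png",cv2.resize(p[150:270,230:410],(720,480)))
E
```

```text
clock: 5.65
tool_pos: [0.456, -0.0093, -0.0331]
orientation: [-180.0, 0.0, -90.0]
force: [-0.5, 0.5, 1.1]
opening: 0.0596
gripper_force: 30.0
```

View pics/s2.png

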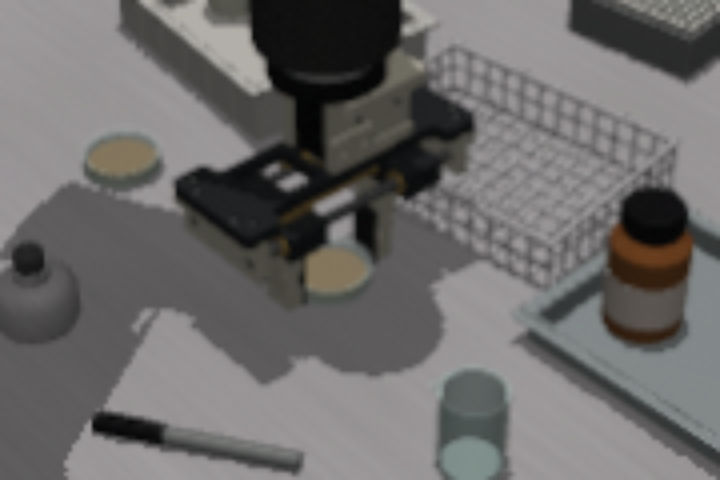

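dish_a is gripped at 59.6 mm; it sits at crop (335,270) between the fingers. Lift it and carry it to basket own (0, -0.05), which is world (0.626, -0.05).

```bash
python3 -m crank '[[[0,0,0.01],[0,0,0],-1],[[0,0,0.02],[0,0,0],-1],[[0,0,0.03],[0,0,0],-1],[[0.01,-0.002,0.02],[0,0,0],-1],[[0.03,-0.008,0],[0,0,0],-1],[[0.04,-0.01,0],[0,0,0],-1],[[0.04,-0.01,0],[0,0,0],-1],[[0.03,-0.007,0],[0,0,0],-1],[[0.015,-0.003,0],[0,0,0],-1],[[0.005,-0.001,0],[0,0,0],-1],[[0,0,0],[0,0,0],-1],[[0,0,0],[0,0,0],-1]]'
python3 -m crank '[[[0,0,-0.015],[0,0,0],-1],[[0,0,-0.025],[0,0,0],-1],[[0,0,-0.02],[0,0,0],-1],[[0,0,-0.008],[0,0,0],-1],[[0,0,0],[0,0,0],-1],[[0,0,0],[0,0,0],-1]]'
```

```text
clock: 6.9
tool_pos: [0.6249, -0.0503, 0.047]
orientation: [180.0, 0.0, -90.0]
force: [0.3, 0.6, 0.0]
opening: 0.0592
gripper_force: 30.0
clock: 7.5
tool_pos: [0.6263, -0.0502, -0.0201]
orientation: [-179.9, -0.0, -90.0]
force: [0.1, -0.0, -0.5]
opening: 0.059
gripper_force: 30.0
```

```bash
python3 -m crank '[[[0,0,-0.004],[0,0,0],-1],[[0,0,-0.003],[0,0,0],-1],[[0,0,0],[0,0,0],-1],[[0,0,0],[0,0,0],-1]]'
```

```text
clock: 7.9
tool_pos: [0.6259, -0.0504, -0.028]
orientation: [-180.0, -0.0, -90.0]
force: [-0.6, -0.3, 0.5]
opening: 0.0592
gripper_force: 30.0
```

```bash
python3 -m crank '[[[0,0,-0.001],[0,0,0],-1],[[0,0,-0.001],[0,0,0],-1],[[0,0,0],[0,0,0],-1]]'
```

```text
clock: 8.2
tool_pos: [0.6262, -0.0504, -0.0291]
orientation: [-180.0, -0.0, -90.0]
force: [-1.9, 0.9, 7.9]
opening: 0.059
gripper_force: 30.0
```

Contact felt at 7.9 N, so the dish is on the floor. Release, rise, and go over dish_b.

```bash
python3 -m crank '[[[0,0,0],[0,0,0],0.6],[[0,0,0],[0,0,0],0.6],[[0,0,0],[0,0,0],0.6],[[0,0,0.02],[0,0,0],0.6],[[0,0,0.03],[0,0,0],0.6],[[0,0,0.03],[0,0,0],0.7],[[-0.03,0.036,0],[0,0,0],1],[[-0.04,0.048,0],[0,0,0],1],[[-0.04,0.048,0],[0,0,0],1],[[-0.04,0.048,0],[0,0,0],1],[[-0.03,0.038,0],[0,0,0],1],[[-0.02,0.0235,0],[0,0,0],1]]'
python3 -m crank '[[[0,0,-0.02],[0,0,0],1],[[0,0,0],[0,0,0],1],[[0,0,0],[0,0,0],1]]'
python3 - <<'E'
from plant import imaging
import cv2
p,d=imaging.snapshot("scene"); cv2.imwrite("pics/s3.png",cv2.resize(p[90:340,170:490],(768,600)))
E
```

```text
clock: 9.4
tool_pos: [0.4481, 0.1641, 0.05]
orientation: [-180.0, 0.0, -89.9]
force: [0.6, -0.1, 0.3]
opening: 0.0876
gripper_force: 0.0
clock: 9.7
tool_pos: [0.4498, 0.1621, 0.0298]
orientation: [180.0, -0.1, -90.0]
force: [0.7, 0.4, 0.1]
opening: 0.0878
gripper_force: 0.0
```

View pics/s3.png

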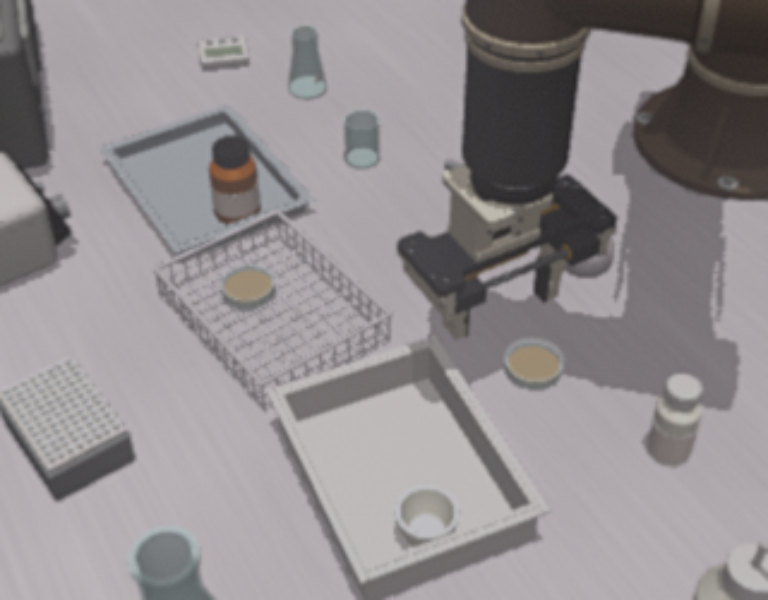

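dish_a lies flat in the basket at crop (247,287). The diagonal rows passed 50 mm and were clipped, so the tool is short of dish_b at (533,362). Correct and descend.

```bash
python3 -m crank '[[[-0.014,0.017,0],[0,0,0],1],[[-0.01,0.012,0],[0,0,0],1],[[0,0,0],[0,0,0],1],[[0,0,-0.015],[0,0,0],1],[[0,0,0],[0,0,0],1],[[0,0,0],[0,0,0],1]]'
```

```text
clock: 10.35
tool_pos: [0.4263, 0.1907, 0.015]
orientation: [180.0, -0.0, -90.1]
force: [-0.3, -0.6, 0.2]
opening: 0.0877
gripper_force: 0.0
```

```bash
python3 -m crank '[[[0,0,-0.015],[0,0,0],1],[[0,0,-0.015],[0,0,0],1],[[0,0,-0.01],[0,0,0],1],[[0,0,-0.005],[0,0,0],1],[[0,0,-0.0025],[0,0,0],1],[[0,0,0],[0,0,0],1],[[0,0,0],[0,0,0],0.4],[[0,0,0],[0,0,0],-1],[[0,0,0],[0,0,0],-1],[[0,0,0],[0,0,0],-1],[[0,0,0],[0,0,0],-1],[[0,0,0],[0,0,0],-1]]'
```

```text
clock: 11.55
tool_pos: [0.426, 0.1915, -0.0324]
orientation: [-180.0, 0.0, -90.0]
force: [-0.7, 0.2, 4.3]
opening: 0.0594
gripper_force: 30.0
```

```bash
python3 -m crank '[[[0,0,0.01],[0,0,0],-1],[[0,0,0.025],[0,0,0],-1],[[0,0,0.03],[0,0,0],-1],[[0,0,0.02],[0,0,0],-1],[[0.02,-0.015,0],[0,0,0],-1],[[0.032,-0.024,0],[0,0,0],-1],[[0.036,-0.028,0],[0,0,0],-1],[[0.036,-0.028,0],[0,0,0],-1],[[0.032,-0.024,0],[0,0,0],-1],[[0.02,-0.015,0],[0,0,0],-1],[[0.01,-0.0075,0],[0,0,0],-1],[[0,0,0],[0,0,0],-1]]'
python3 -m crank '[[[0,0,-0.015],[0,0,0],-1],[[0,0,-0.025],[0,0,0],-1],[[0,0,-0.02],[0,0,0],-1],[[0,0,-0.01],[0,0,0],-1],[[0,0,-0.004],[0,0,0],-1],[[0,0,0],[0,0,0],-1],[[0,0,0],[0,0,0],-1]]'
```

```text
clock: 12.75
tool_pos: [0.6124, 0.0488, 0.0523]
orientation: [180.0, -0.0, -90.1]
force: [-1.4, -0.3, 0.1]
opening: 0.0593
gripper_force: 30.0
clock: 13.45
tool_pos: [0.6124, 0.0503, -0.0206]
orientation: [-179.9, 0.0, -90.0]
force: [-0.6, -0.1, 0.7]
opening: 0.0591
gripper_force: 30.0
```

```bash
python3 -m crank '[[[0,0,-0.003],[0,0,0],-1],[[0,0,-0.002],[0,0,0],-1],[[0,0,-0.0015],[0,0,0],-1],[[0,0,-0.001],[0,0,0],-1],[[0,0,0],[0,0,0],-1],[[0,0,0],[0,0,0],-1]]'
```

```text
clock: 14.05
tool_pos: [0.6119, 0.0498, -0.0284]
orientation: [-180.0, -0.0, -90.0]
force: [-2.2, -0.0, 6.2]
opening: 0.0592
gripper_force: 30.0
```

```bash
python3 -m crank '[[[0,0,0],[0,0,0],0.6],[[0,0,0],[0,0,0],0.6],[[0,0,0],[0,0,0],0.6],[[0,0,0.02],[0,0,0],0.6],[[0,0,0.03],[0,0,0],0.6],[[0,0,0.04],[0,0,0],0.7],[[-0.02,-0.024,0],[0,0,0],1],[[-0.027,-0.032,0],[0,0,0],1],[[-0.027,-0.032,0],[0,0,0],1],[[-0.027,-0.032,0],[0,0,0],1],[[-0.027,-0.032,0],[0,0,0],1],[[-0.027,-0.032,0],[0,0,0],1]]'
python3 -m crank '[[[-0.025,-0.03,0],[0,0,0],1],[[-0.017,-0.02,0],[0,0,0],1],[[-0.009,-0.01,0],[0,0,0],1],[[0,0,0],[0,0,0],1],[[0,0,0],[0,0,0],1]]'
```

```text
clock: 15.25
tool_pos: [0.4557, -0.1352, 0.0609]
orientation: [-180.0, 0.0, -90.0]
force: [0.6, -0.2, -0.3]
opening: 0.088
gripper_force: 0.0
clock: 15.75
tool_pos: [0.4066, -0.1941, 0.061]
orientation: [-180.0, -0.0, -90.0]
force: [-0.1, 0.6, -0.2]
opening: 0.0881
gripper_force: 0.0
```

```bash
python3 -m crank '[[[-0.001,0,-0.02],[0,0,0],1],[[0,0,-0.025],[0,0,0],1],[[0,0,-0.02],[0,0,0],1],[[0,0,-0.011],[0,0,0],1],[[0,0,0],[0,0,0],1],[[0,0,0],[0,0,0],0.4],[[0,0,0],[0,0,0],0],[[0,0,0],[0,0,0],-1],[[0,0,0],[0,0,0],-1],[[0,0,0],[0,0,0],-1],[[0,0,0],[0,0,0],-1],[[0,0,0],[0,0,0],-1]]'
python3 - <<'E'
from plant import imaging
import cv2
p,d=imaging.snapshot("side"); cv2.imwrite("pics/s4.png",cv2.resize(p[130:330,230:470],(720,600)))
E
```

```text
clock: 16.95
tool_pos: [0.4051, -0.1942, -0.015]
orientation: [-180.0, -0.0, -90.0]
force: [-0.7, 0.4, 1.4]
opening: 0.0427
gripper_force: 30.0
```

View pics/s4.png

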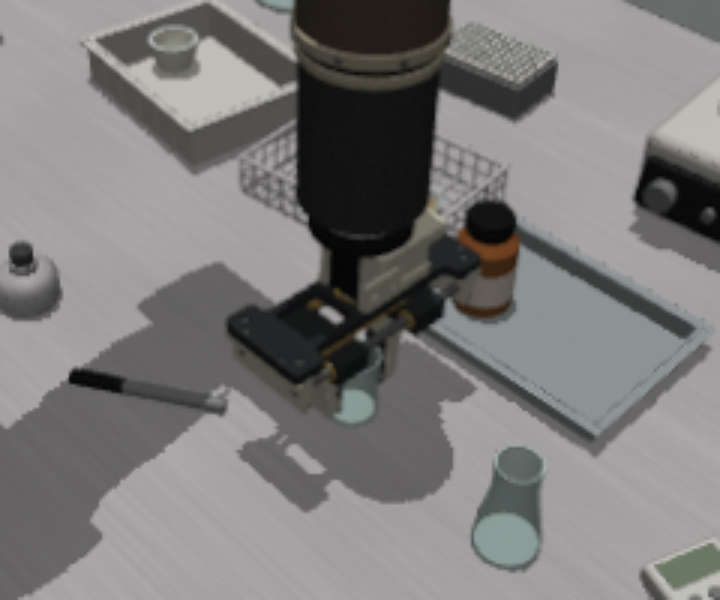

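The beaker is gripped upright at crop (355,400). Carry it to the tub centre at (0.6095, 0.245).

```bash
python3 -m crank '[[[0,0,0.01],[0,0,0],-1],[[0,0,0.025],[0,0,0],-1],[[0,0,0.035],[0,0,0],-1],[[0,0,0.03],[0,0,0],-1],[[0.004,0.01,0.02],[0,0,0],-1],[[0.012,0.025,0],[0,0,0],-1],[[0.017,0.037,0],[0,0,0],-1],[[0.017,0.037,0],[0,0,0],-1],[[0.017,0.037,0],[0,0,0],-1],[[0.017,0.037,0],[0,0,0],-1],[[0.017,0.037,0],[0,0,0],-1],[[0.017,0.037,0],[0,0,0],-1]]'
python3 -m crank '[[[0.017,0.037,0],[0,0,0],-1],[[0.017,0.037,0],[0,0,0],-1],[[0.017,0.037,0],[0,0,0],-1],[[0.017,0.037,0],[0,0,0],-1],[[0.012,0.025,0],[0,0,0],-1],[[0.006,0.014,0],[0,0,0],-1],[[0,0,0],[0,0,0],-1],[[0,0,0],[0,0,0],-1]]'
```

```text
clock: 18.2
tool_pos: [0.5231, 0.0645, 0.1057]
orientation: [-180.0, 0.0, -90.0]
force: [1.3, -0.6, 0.1]
opening: 0.0427
gripper_force: 30.0
clock: 19.0
tool_pos: [0.6082, 0.2492, 0.1048]
orientation: [179.9, -0.0, -90.0]
force: [-0.8, -0.3, -0.7]
opening: 0.0429
gripper_force: 30.0
```

```bash
python3 -m crank '[[[0.001,-0.005,-0.01],[0,0,0],-1],[[0,0,-0.025],[0,0,0],-1],[[0,0,-0.03],[0,0,0],-1],[[0,0,-0.025],[0,0,0],-1],[[0,0,-0.012],[0,0,0],-1],[[0,0,-0.005],[0,0,0],-1],[[0,0,0],[0,0,0],-1],[[0,0,0],[0,0,0],-1]]'
```

```text
clock: 19.8
tool_pos: [0.6106, 0.2451, -0.0009]
orientation: [-179.9, 0.0, -90.0]
force: [0.9, 0.2, -0.4]
opening: 0.0433
gripper_force: 30.0
```

```bash
python3 -m crank '[[[0,0,-0.003],[0,0,0],-1],[[0,0,-0.002],[0,0,0],-1],[[0,0,-0.001],[0,0,0],-1],[[0,0,0],[0,0,0],-1],[[0,0,0],[0,0,0],-1]]'
```

```text
clock: 20.3
tool_pos: [0.6099, 0.2449, -0.0081]
orientation: [180.0, -0.0, -90.0]
force: [-0.5, 0.3, -0.4]
opening: 0.0428
gripper_force: 30.0
```

```bash
python3 -m crank '[[[0,0,-0.001],[0,0,0],-1],[[0,0,-0.001],[0,0,0],-1],[[0,0,0],[0,0,0],-1],[[0,0,0],[0,0,0],-1]]'
```

```text
clock: 20.7
tool_pos: [0.61, 0.2449, -0.0099]
orientation: [-180.0, 0.0, -90.0]
force: [-1.1, 0.6, 3.2]
opening: 0.0427
gripper_force: 30.0
```

Set down with contact. Release, rise, and go over the white bottle at (0.3765, 0.3365).

```bash
python3 -m crank '[[[0,0,0],[0,0,0],0.4],[[0,0,0],[0,0,0],0.4],[[0,0,0],[0,0,0],0.4],[[0,0,0.02],[0,0,0],0.4],[[0,0,0.04],[0,0,0],0.4],[[0,0,0.03],[0,0,0],0.7],[[-0.03,0.012,0],[0,0,0],1],[[-0.042,0.016,0],[0,0,0],1],[[-0.042,0.016,0],[0,0,0],1],[[-0.042,0.016,0],[0,0,0],1],[[-0.042,0.016,0],[0,0,0],1],[[-0.025,0.01,0],[0,0,0],1]]'
python3 -m crank '[[[-0.011,0.006,0],[0,0,0],1],[[0,0,0],[0,0,0],1],[[0,0,0],[0,0,0],1]]'; python3 - <<'E'
from plant import imaging
import cv2, numpy as np
p,d=imaging.snapshot("scene"); cv2.imwrite("pics/s5.png",cv2.resize(p[150:350,270:510],(720,600)))
E
```

```text
clock: 21.9
tool_pos: [0.3845, 0.3313, 0.08]
orientation: [180.0, 0.0, -89.9]
force: [1.2, 0.2, 0.7]
opening: 0.0875
gripper_force: 0.0
clock: 22.2
tool_pos: [0.3764, 0.3371, 0.0799]
orientation: [-180.0, 0.0, -90.0]
force: [0.2, -0.2, 0.3]
opening: 0.0881
gripper_force: 0.0
```

View pics/s5.png

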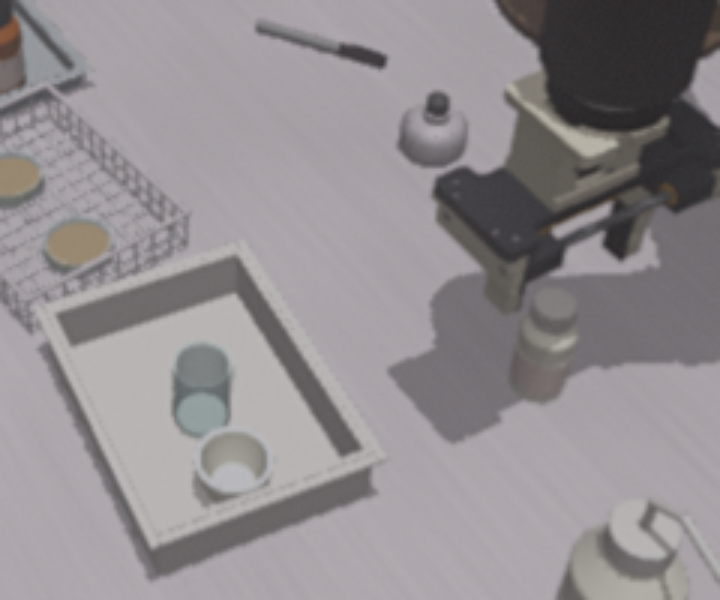

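The beaker stands upright in the tub at crop (203,390), clear of the mortar, and both dishes are in the basket. Descend on the bottle.

```bash
python3 -m crank '[[[0,0,-0.02],[0,0,0],1],[[0,0,-0.025],[0,0,0],1],[[0,0,-0.025],[0,0,0],1],[[0,0,-0.014],[0,0,0],1],[[0,0,0],[0,0,0],1],[[0,0,0],[0,0,0],0.3],[[0,0,0],[0,0,0],0],[[0,0,0],[0,0,0],-1],[[0,0,0],[0,0,0],-1],[[0,0,0],[0,0,0],-1],[[0,0,0],[0,0,0],-1],[[0,0,0],[0,0,0],-1]]'
```

```text
clock: 23.45
tool_pos: [0.3759, 0.337, -0.004]
orientation: [-180.0, 0.0, -90.0]
force: [-0.3, -0.0, 2.1]
opening: 0.0394
gripper_force: 30.0
```

```bash
python3 - <<'E'
from h import *
for n in ("scene","side"):
    X=cloud(load(n)).reshape(-1,3)
    P=X[(X[:,2]>.016)&(X[:,2]<.028)&(X[:,1]<-.115)&(X[:,1]>-.37)&(X[:,0]>.49)&(X[:,0]<.69)&(np.hypot(X[:,0]-.578,X[:,1]+.178)>.04)]
    print(n,len(P),cv2.minAreaRect(P[:,:2].astype(np.float32)), np.percentile(P[:,:2],[1,99],axis=0))
E
```

```text
scene 654 ((0.5907052755355835, -0.23454822599887848), (0.17549341917037964, 0.23916597664356232), 1.5013298988342285) [[ 0.50253167 -0.3524767 ]
 [ 0.67818377 -0.12803451]]
side 1033 ((0.5912699103355408, -0.24112650752067566), (0.1773926317691803, 0.22581104934215546), 1.0322498083114624) [[ 0.50289844 -0.35368507]
 [ 0.67887786 -0.13165439]]
```

The bottle is gripped and the tray centre is (0.591, -0.241). Carry it high to (0.592, -0.292).

```bash
python3 -m crank '[[[0,0,0.01],[0,0,0],-1],[[0,0,0.025],[0,0,0],-1],[[0,0,0.035],[0,0,0],-1],[[0,0,0.035],[0,0,0],-1],[[0.003,-0.01,0.025],[0,0,0],-1],[[0.009,-0.026,0],[0,0,0],-1],[[0.014,-0.04,0],[0,0,0],-1],[[0.014,-0.041,0],[0,0,0],-1],[[0.014,-0.041,0],[0,0,0],-1],[[0.014,-0.041,0],[0,0,0],-1],[[0.014,-0.041,0],[0,0,0],-1],[[0.014,-0.041,0],[0,0,0],-1]]'
python3 -m crank '[[[0.014,-0.041,0],[0,0,0],-1],[[0.014,-0.041,0],[0,0,0],-1],[[0.014,-0.041,0],[0,0,0],-1],[[0.014,-0.041,0],[0,0,0],-1],[[0.014,-0.041,0],[0,0,0],-1],[[0.014,-0.041,0],[0,0,0],-1],[[0.014,-0.041,0],[0,0,0],-1],[[0.014,-0.035,0],[0,0,0],-1],[[0.008,-0.02,0],[0,0,0],-1],[[0,0,0],[0,0,0],-1],[[0,0,0],[0,0,0],-1]]'
```

```text
clock: 24.65
tool_pos: [0.472, 0.0542, 0.1267]
orientation: [-180.0, 0.0, -90.0]
force: [0.4, 0.4, -1.8]
opening: 0.0391
gripper_force: 30.0
clock: 25.75
tool_pos: [0.5913, -0.2863, 0.1257]
orientation: [179.9, 0.0, -90.1]
force: [0.3, -0.3, -0.6]
opening: 0.0391
gripper_force: 30.0
```

```bash
python3 -m crank '[[[0,-0.006,-0.01],[0,0,0],-1],[[0,0,-0.025],[0,0,0],-1],[[0,0,-0.035],[0,0,0],-1],[[0,0,-0.025],[0,0,0],-1],[[0,0,-0.015],[0,0,0],-1],[[0,0,-0.008],[0,0,0],-1],[[0,0,0],[0,0,0],-1],[[0,0,0],[0,0,0],-1]]'
```

```text
clock: 26.55
tool_pos: [0.5927, -0.2922, 0.009]
orientation: [-179.9, -0.0, -90.0]
force: [-0.3, 0.1, -0.3]
opening: 0.0393
gripper_force: 30.0
```

```bash
python3 -m crank '[[[0,0,-0.004],[0,0,0],-1],[[0,0,-0.002],[0,0,0],-1],[[0,0,-0.001],[0,0,0],-1],[[0,0,0],[0,0,0],-1],[[0,0,0],[0,0,0],-1]]'
```

```text
clock: 27.05
tool_pos: [0.5919, -0.2922, 0.001]
orientation: [-180.0, -0.0, -90.0]
force: [-0.1, -0.2, -1.3]
opening: 0.039
gripper_force: 30.0
```

```bash
python3 -m crank '[[[0,0,-0.001],[0,0,0],-1],[[0,0,-0.001],[0,0,0],-1],[[0,0,0],[0,0,0],-1],[[0,0,0],[0,0,0],-1]]'
```

```text
clock: 27.45
tool_pos: [0.592, -0.2922, -0.0009]
orientation: [-180.0, -0.0, -90.0]
force: [0.2, 0.5, 1.5]
opening: 0.0396
gripper_force: 30.0
```

```bash
python3 -m crank '[[[0,0,-0.001],[0,0,0],-1],[[0,0,0],[0,0,0],-1],[[0,0,0],[0,0,0],-1]]'
```

```text
clock: 27.75
tool_pos: [0.592, -0.2923, -0.001]
orientation: [-180.0, -0.0, -90.0]
force: [-2.1, 1.1, 9.1]
opening: 0.0389
gripper_force: 30.0
```

Firm contact. Release, rise, and go over the flask at (0.3933, -0.3627).

```bash
python3 -m crank '[[[0,0,0],[0,0,0],0.36],[[0,0,0],[0,0,0],0.36],[[0,0,0],[0,0,0],0.36],[[0,0,0.02],[0,0,0],0.36],[[0,0,0.035],[0,0,0],0.36],[[0,0,0.035],[0,0,0],0.7],[[-0.03,-0.01,0],[0,0,0],1],[[-0.042,-0.015,0],[0,0,0],1],[[-0.042,-0.015,0],[0,0,0],1],[[-0.042,-0.015,0],[0,0,0],1],[[-0.03,-0.011,0],[0,0,0],1],[[-0.012,-0.0045,0],[0,0,0],1]]'
python3 -m crank '[[[0,0,0],[0,0,0],1],[[0,0,0],[0,0,0],1]]'; python3 - <<'E'
from plant import imaging
import cv2, numpy as np
p,d=imaging.snapshot("side"); cv2.imwrite("pics/s6.png",cv2.resize(p[140:340,280:520],(720,600)))
E
```

```text
clock: 28.95
tool_pos: [0.3911, -0.363, 0.0879]
orientation: [180.0, 0.0, -90.1]
force: [0.6, 0.7, 0.1]
opening: 0.0877
gripper_force: 0.0
clock: 29.15
tool_pos: [0.3946, -0.3629, 0.088]
orientation: [-180.0, -0.0, -90.0]
force: [-0.2, 0.2, 0.4]
opening: 0.0881
gripper_force: 0.0
```

View pics/s6.png

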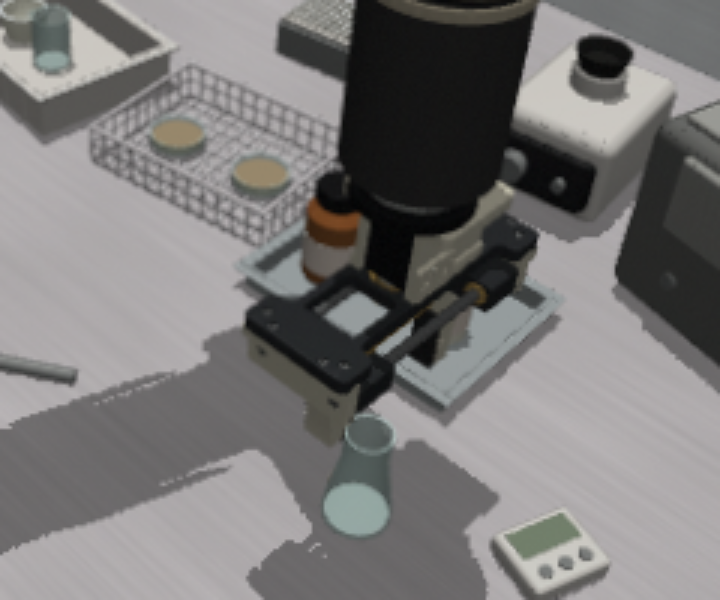

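The flask stands between the fingers at crop (360,480); the dishes and beaker look fine. Descend to its neck.

```bash
python3 -m crank '[[[-0.001,0,-0.02],[0,0,0],1],[[0,0,-0.025],[0,0,0],1],[[0,0,-0.015],[0,0,0],1],[[0,0,-0.006],[0,0,0],1],[[0,0,0],[0,0,0],1],[[0,0,0],[0,0,0],0.3],[[0,0,0],[0,0,0],0],[[0,0,0],[0,0,0],-1],[[0,0,0],[0,0,0],-1],[[0,0,0],[0,0,0],-1],[[0,0,0],[0,0,0],-1],[[0,0,0],[0,0,0],-1]]'
```

```text
clock: 30.4
tool_pos: [0.3929, -0.3627, 0.022]
orientation: [-180.0, -0.0, -90.0]
force: [0.9, -0.7, 1.8]
opening: 0.0374
gripper_force: 0.5
```

```bash
python3 -m crank '[[[0,0,0],[0,0,0],-1],[[0,0,0],[0,0,0],-1],[[0,0,0],[0,0,0],-1],[[0,0,0],[0,0,0],-1]]'
```

```text
clock: 30.8
tool_pos: [0.3929, -0.3626, 0.0218]
orientation: [180.0, 0.0, -90.0]
force: [-0.2, -0.4, -0.3]
opening: 0.0331
gripper_force: 30.0
```

The flask is gripped by the neck. Carry it to (0.603, 0.181).

```bash
python3 -m crank '[[[0,0,0.01],[0,0,0],-1],[[0,0,0.025],[0,0,0],-1],[[0,0,0.035],[0,0,0],-1],[[0,0,0.03],[0,0,0],-1],[[0.004,0.01,0.02],[0,0,0],-1],[[0.01,0.026,0],[0,0,0],-1],[[0.015,0.039,0],[0,0,0],-1],[[0.015,0.039,0],[0,0,0],-1],[[0.015,0.039,0],[0,0,0],-1],[[0.015,0.039,0],[0,0,0],-1],[[0.015,0.039,0],[0,0,0],-1],[[0.015,0.039,0],[0,0,0],-1]]'
python3 -m crank '[[[0.015,0.039,0],[0,0,0],-1],[[0.015,0.039,0],[0,0,0],-1],[[0.015,0.039,0],[0,0,0],-1],[[0.015,0.039,0],[0,0,0],-1],[[0.015,0.039,0],[0,0,0],-1],[[0.015,0.039,0],[0,0,0],-1],[[0.01,0.026,0],[0,0,0],-1],[[0.005,0.012,0],[0,0,0],-1],[[0,0,0],[0,0,0],-1],[[0,0,0],[0,0,0],-1]]'
```

```text
clock: 32.0
tool_pos: [0.4972, -0.091, 0.1428]
orientation: [-179.9, 0.0, -90.0]
force: [1.2, -0.5, -1.5]
opening: 0.0335
gripper_force: 30.0
clock: 33.0
tool_pos: [0.6014, 0.1787, 0.1419]
orientation: [180.0, -0.0, -90.0]
force: [1.2, 1.0, -0.8]
opening: 0.0336
gripper_force: 30.0
```

```bash
python3 -m crank '[[[0.0015,0.002,-0.01],[0,0,0],-1],[[0,0,-0.025],[0,0,0],-1],[[0,0,-0.03],[0,0,0],-1],[[0,0,-0.02],[0,0,0],-1],[[0,0,-0.015],[0,0,0],-1],[[0,0,-0.006],[0,0,0],-1],[[0,0,0],[0,0,0],-1],[[0,0,0],[0,0,0],-1]]'; python3 - <<'E'
from plant import imaging
import cv2, numpy as np
p,d=imaging.snapshot("scene"); cv2.imwrite("pics/s7.png",cv2.resize(p[180:350,220:424],(720,600)))
E
```

```text
clock: 33.8
tool_pos: [0.6038, 0.1811, 0.0366]
orientation: [-180.0, 0.0, -90.0]
force: [-0.6, 1.4, 0.2]
opening: 0.0336
gripper_force: 30.0
```

View pics/s7.png

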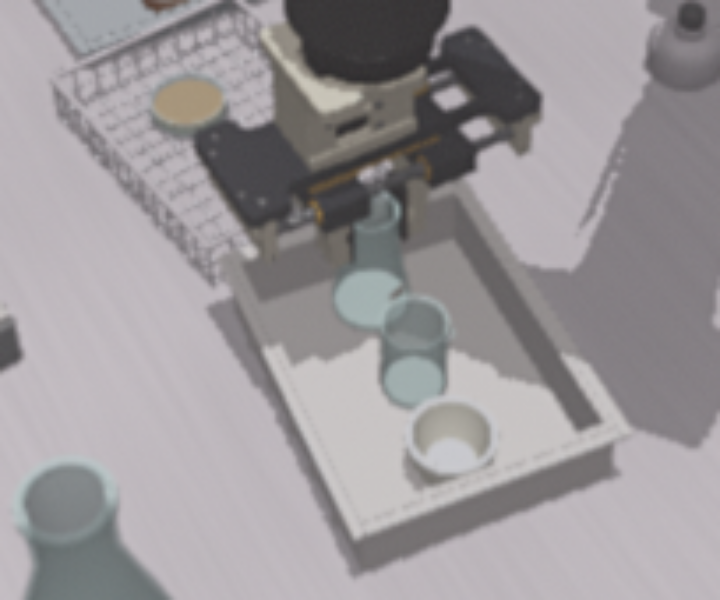

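The flask hangs upright in the tub at crop (370,270), clear of the beaker and the wall. Lower the last 10 mm.

```bash
python3 -m crank '[[[0,0,-0.004],[0,0,0],-1],[[0,0,-0.003],[0,0,0],-1],[[0,0,-0.001],[0,0,0],-1],[[0,0,-0.001],[0,0,0],-1],[[0,0,0],[0,0,0],-1],[[0,0,0],[0,0,0],-1]]'
```

```text
clock: 34.45
tool_pos: [0.6034, 0.1814, 0.0269]
orientation: [180.0, -0.0, -90.0]
force: [-0.3, -0.3, 0.3]
opening: 0.0334
gripper_force: 30.0
```

```bash
python3 -m crank '[[[0,0,-0.001],[0,0,0],-1],[[0,0,0],[0,0,0],-1],[[0,0,0],[0,0,0],-1]]'
```

```text
clock: 34.75
tool_pos: [0.6036, 0.1815, 0.0267]
orientation: [-180.0, 0.0, -90.0]
force: [-2.0, 0.7, 5.2]
opening: 0.0333
gripper_force: 30.0
```

```bash
python3 -m crank '[[[0,0,0],[0,0,0],0.36],[[0,0,0],[0,0,0],0.36],[[0,0,0],[0,0,0],0.36],[[0,0,0],[0,0,0],0.36],[[0,0,0.02],[0,0,0],0.36],[[0,0,0.04],[0,0,0],0.36],[[0,0,0.04],[0,0,0],0.36],[[-0.03,-0.02,0.02],[0,0,0],0.36],[[-0.035,-0.03,0],[0,0,0],0.36],[[-0.035,-0.03,0],[0,0,0],0.36],[[-0.02,-0.02,0],[0,0,0],0.36],[[0,0,0],[0,0,0],0.36]]'
python3 -m crank '[[[0,0,0],[0,0,0],0.36],[[0,0,0],[0,0,0],0.36],[[0,0,0],[0,0,0],0.36]]'
python3 - <<'E'
from h import *
from plant import imaging
S=[]
for n in("scene","side"):
    p,d=imaging.snapshot(n); m=imaging.camera_model(n); c=dict(p=p,d=d,K=np.array(m["mtx"]),D=np.array(m["D"]),R=np.array(m["R"]),t=np.array(m["t"])); X=cloud(c).reshape(-1,3)
    S.append(cv2.resize(p[70:340,190:480] if n=="scene" else p[110:290,220:490],(400,372)))
    for k,(x,y,r,a,b) in dict(da=(.626,-.05,.04,.01,.03),db=(.612,.05,.04,.01,.03),bottle=(.592,-.292,.03,.08,.11),beaker=(.61,.245,.03,.055,.08),flask=(.6035,.1815,.03,.08,.1),stock=(.578,-.178,.04,.085,.11),mortar=(.612,.319,.038,.03,.048)).items():
        P=X[(np.hypot(X[:,0]-x,X[:,1]-y)<r)&(X[:,2]>a)&(X[:,2]<b)]
        if len(P)>5: print(n,k,len(P),np.round(cv2.minEnclosingCircle(P[:,:2].astype(np.float32))[0],3),"zmax/med",np.round([P[:,2].max(),np.median(P[:,2])],3))
cv2.imwrite("pics/end.png",np.hstack(S))
E
```

```text
clock: 35.95
tool_pos: [0.4807, 0.0792, 0.1463]
orientation: [180.0, 0.0, -90.1]
force: [1.0, -0.5, 0.3]
opening: 0.0597
gripper_force: 0.0
clock: 36.25
tool_pos: [0.484, 0.0819, 0.1456]
orientation: [180.0, -0.0, -90.0]
force: [-0.3, 0.7, -0.5]
opening: 0.0597
gripper_force: 0.0
scene da 346 [ 0.625 -0.05 ] zmax/med [0.024 0.019]
scene db 368 [0.611 0.051] zmax/med [0.024 0.019]
scene bottle 99 [ 0.59  -0.289] zmax/med [0.098 0.092]
scene beaker 170 [0.607 0.245] zmax/med [0.07  0.063]
scene flask 132 [0.604 0.18 ] zmax/med [0.095 0.088]
scene stock 166 [ 0.579 -0.177] zmax/med [0.101 0.097]
scene mortar 294 [0.613 0.319] zmax/med [0.047 0.039]
side da 252 [ 0.625 -0.051] zmax/med [0.025 0.019]
side db 231 [0.613 0.049] zmax/med [0.024 0.019]
side bottle 139 [ 0.589 -0.292] zmax/med [0.096 0.092]
side beaker 78 [0.609 0.243] zmax/med [0.067 0.06 ]
side flask 67 [0.601 0.18 ] zmax/med [0.092 0.087]
side stock 191 [ 0.578 -0.178] zmax/med [0.101 0.097]
side mortar 44 [0.611 0.318] zmax/med [0.047 0.037]
```

View pics/end.png

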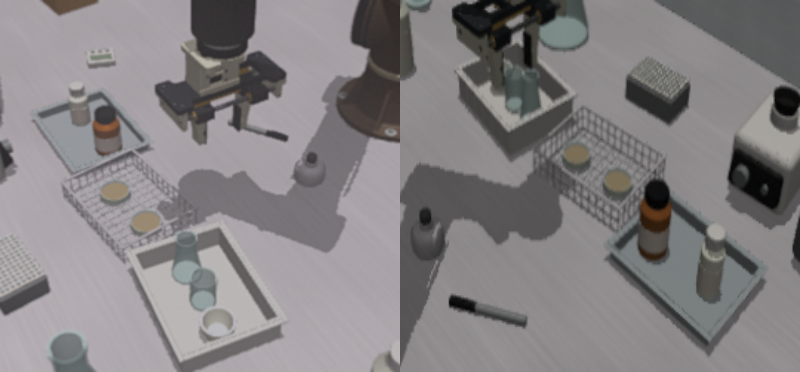

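All five things stand upright in their trays. The dishes are at (115,192) and (147,222), flask (186,257), beaker (203,287) and bottle (79,103). The amber bottle and mortar are unmoved, and the arm is clear.

```bash
python3 -c "
from plant import close_job
print(close_job())"
```

```text
the job is handed in; nothing more can be done
None
```

The job is handed in: in the last pictures both dishes are in the basket, the beaker and flask in the tub and the white bottle in the reagent tray, all standing upright, with the amber bottle and mortar where they were; the judge's verdict was not shown.

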